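# Load the jar warmer and hold its lever at the third notch

### The arm

A 6-joint arm with a two-finger parallel gripper is mounted at the origin on the work surface. World frame = base frame: x ahead of the robot, y to its left, z up, the work surface at z = 0. Lengths are in m, angles in rad, forces in N, time in s.
With the tool pointing down it reaches from about 0.375 to 0.9 m from the base axis. Payload 3.1 kg.
Tool frame: the origin (TCP) lies between the finger pads; the fingertips stand 8 mm ahead of it and the grasp point (between the pads) lies 11 mm behind it; z points along the fingers, y is the line along which they close (so a half turn about z gives the same grasp; the last joint's range is limited). The gripper opens to 87 mm and grips with 3 to 60 N. Pads are 19 mm wide; open, the fingers measure 117 mm over their backs; the gripper's body (75 mm by 190 mm) begins 51 mm behind the grasp point.
Start: joints at [1.109, 0.527, 1.433, -0, 1.181, -0.178], TCP at [0.175, 0.6, 0.231] pointing down, gripper open.
Joint ranges: [-3.08, 3.08], [-0.75, 2.2], [0.22, 2.44], [-1.43, 4.57], [0, 2.65], [-2.85, 2.85]. Speed limits (rad/s): [2.79, 2.79, 3.14, 3.14, 3.14, 3.14].

### API

Orientations are given as a unit quaternion [x, y, z, w].
In Python, from rig import robot, vision, job gives the robot as it stands.
- The arm moves only by the shell command python3 -m handwheel 'ROWS' [OPENING] [FORCE]. ROWS is JSON, a list of rows, each a list of 4 numbers: the shift along the tool's x, y, z as a fraction of full scale, then the turn about the tool's z as a fraction of full scale. A call has 1 to 20 rows; each row is the pose to reach, as a shift and turn from the pose commanded when the call began, along the tool's axes at that moment, turning the shorter way round; what a row does not reach only later rows make up. Full scale, the value 1, is 300 mm for a shift and 2 pi rad for a turn. A row lasts 1/12 s, in which the tool goes at most 41.7 mm and 7.16 degrees, less where a joint would pass 70% of its speed; a pose out of reach is approached as far as the arm can. A call with a number of a shift or a turn outside -1 to 1 is refused whole. A call with a gripper value outside its range is refused whole. OPENING is the opening in per cent of the stroke, from 0 (shut) to 100 (fully open), set as the call begins (- or left out, the last holds). The fingers move at their own pace and stop on an object; FORCE is the grip in N (left out, the last holds). Time passes only in rows, so rows that repeat a pose let the fingers close. It gives the time, the measured TCP pose, the force, the opening and the grip force at its end, in the units of the state.
- robot.get_obs(): the state, without advancing time (a new reading comes with each control period).
- vision.camera(name): name is "scene" or "side" or "wrist"; returns a dict with "frame" (384x512x3 uint8, red, green, blue), "K" (3x3 intrinsics, pixels), "cam_to_world" (4x4, takes a point from camera to world coordinates); the wrist camera has in their place "hand_eye" (4x4, takes a point from camera to tool coordinates, whose origin is the TCP and whose axes are the flange's). Camera axes: x right, y down, z forward; pixel columns grow to the right and rows downward; lengths in m; the calibration is good to about 2 mm. A picture is of the moment at which its call begins: read the wrist's pose just before it. There is no depth.
- job.hand_in(): hands the job in; it is judged then, once.
Trained networks look in the newest picture that a camera, given by its name, has taken for a name from the list of things; names that differ only in an ending like _2 or _b are one class to them, and where a whole thing is asked for, a point or a joint stands for the part that bears it (a point fixed in the world has none). Each returns a list of dicts, best first, with "conf" (0 to 1); they miss things now and then, are a little off and sometimes report something else, mostly with a low value. They report only what shows in the picture. A call takes as long as a camera call. They do not tell look-alikes from the thing itself.
- vision.look_for(camera, label): "point" ([row, column] in pixels, amid what is visible of it).
- vision.outline_of(camera, label): "mask" (384x512 bool, what is visible of it) and "point" ([row, column] in pixels, amid what is visible of it).
The state is a dict: "time": time; "q": joint angles; "joint_velocities": joint speeds; "joint_torque": joint torques, N m; "position": TCP position; "tool_rot": TCP orientation; "ft_force": force on the tool from outside, world axes, zero at the start; "moment": the same for the moment, N m; "grip_width": finger opening in m; "grip_force": force on a finger pad.
Only numpy, scipy, OpenCV 4.12 (cv2) and the standard library are available. Lean on these libraries where they do the work, as an engineer would, in place of code of your own. Each camera call takes 0.05 s, during which the arm holds its last target. There are 200 camera calls.

### The job

Two lidded sauce jars stand on the counter: set them upright, one each, into the two empty end cells of the jar warmer's three-cell rack, without dropping them or tipping any jar over. Once both are in and let go, press the lever at the end of the warmer down past its first two notches to the third, not down onto the end stop below it, and finish while still holding the lever there against its spring. Leave the jar already in the middle cell and the other things on the counter where they are.

Things in the scene. Friction and masses are not known exactly. Their poses are not given: they have to be found in the camera images.
- warmer: the jar warmer, fixed: open-topped aluminium housing, outer 100 mm along its x, 250 mm along its y, 92 mm high, plus a solid end block (100 x 22 mm, 105 mm high) at its +y end, outer face 147 mm along +y from the origin. Origin: centre of its underside, on the counter; z up. Inside rides a sprung steel rack, three square cells in a row along y.
- rack (a joint): downward travel (m) of rack and lever, moving straight down as one: 0 at rest (up), notches at 0.014, 0.028, 0.042, end stop 0.050. Bumps centred at 0.008, 0.022, 0.036 first add, then give back, about 3 N. With three jars the hand bears about 10 to 17 N at the third notch, up to 20 N on the way. No notch holds by itself: let go, the spring pushes it all the way up. Damping 40 N per m/s.
- lever_top (a point): centre of the top face of the lever's pad, a black block 34 mm (x) by 44 (y) by 12 thick, outside the warmer's +y end, pressed down from above. Axes as the warmer's. This point lies 180 mm along the warmer's +y from its origin, 100 mm above the counter at rest, 58 mm at the third notch. Three pairs of black marks on the end block show the top face's height at each notch.
- cell_right (a point): centre of the floor of the rack's end cell farthest from the lever (71 mm along the warmer's -y from its centre), empty at the start. The cell is about 67 mm square inside, its outer walls rise 36 mm and the dividers 31 mm above its floor, all 4 mm thick; at rest the floor is 66 mm above the counter. Moves with the rack; its axes are the warmer's.
- cell_middle (a point): centre of the floor of the middle cell, same sizes, at the warmer's centre; holds jar_c from the start.
- cell_left (a point): centre of the floor of the rack's end cell nearest the lever (71 mm along the warmer's +y), empty at the start, same sizes.
- jar_a: white ceramic jar with a flat steel screw lid of nearly the same width: plain upright cylinder, body 52 mm diameter, lid 53 mm diameter, 95 mm tall in all (the lid is the top 22 mm), about 0.15 to 0.29 kg. Origin: centre of its underside; z up its axis. Stands on the counter at the start.
- jar_b: white ceramic jar with a flat steel screw lid of nearly the same width: plain upright cylinder, body 52 mm diameter, lid 53 mm diameter, 95 mm tall in all (the lid is the top 22 mm), about 0.15 to 0.29 kg. Origin: centre of its underside; z up its axis. Stands on the counter at the start.
- jar_c: white ceramic jar with a flat steel screw lid of nearly the same width: plain upright cylinder, body 52 mm diameter, lid 53 mm diameter, 95 mm tall in all (the lid is the top 22 mm), about 0.15 to 0.29 kg. Origin: centre of its underside; z up its axis. Stands in the rack's middle cell already and stays there.
- oil_bottle: bystander: amber oil bottle, 64 mm diameter, 170 mm tall, origin at the centre of its underside.
- steamer: bystander: closed bamboo steamer, 126 mm diameter, 80 mm tall, origin at the centre of its underside.
- bowl: bystander: steel bowl, 110 mm across its rim, 55 mm tall, origin at the centre of its underside.
Not all that is in view belongs to the job. Leave any green look-alike of the jar_b alone. What is shaped like the jar_a but purple is not meant.

How it is judged:
By the outcome, as a careful person would: the job done as asked, in the order asked, and still so for the second after the job is handed in, while the arm keeps its last pose, push and grip.
It also fails if it takes over 72 s, if anything falls off the work surface, if the arm or the gripper's body presses on something with over 40 N, if the wrist force passes 120 N, or if a joint passes its speed limit or range.

## Working session

There is one attempt and no reset: what is moved stays moved. The work goes in short steps, Python scripts to look and compute and a shell command to move; the robot and the scene stay as the last step left them, time stands still between calls to the robot, and variables do not carry over. Pictures are saved under pics/ and viewed, at most 10 in all, crops included, and the job is handed in when it is done.

```bash
mkdir -p pics
python3 - <<'E'
from rig import robot,vision
import cv2,numpy as np
o=robot.get_obs();print({k:np.round(v,3) for k,v in o.items()})
ims=[]
for n in("scene","side"):
    c=vision.camera(n);ims.append(c["frame"]);print(n,np.round(c["K"],1).tolist(),np.round(c["cam_to_world"],3).tolist())
    cv2.imwrite(f"pics/{n}0.png",c["frame"][...,::-1])
    for l in("jar_a","warmer","lever_top"):
        print(l,[(np.round(d["point"]),round(d["conf"],2)) for d in vision.look_for(n,l)])
E
```

```text
{'time': np.float64(0.0), 'q': array([ 1.108,  0.528,  1.434, -0.   ,  1.181, -0.178]), 'joint_velocities': array([ 0.001, -0.001,  0.002, -0.002,  0.   , -0.001]), 'joint_torque': array([-3.0000e-03, -4.4005e+01, -1.7659e+01,  6.3000e-02,  5.8000e-02,
       -0.0000e+00]), 'position': array([0.175, 0.599, 0.23 ]), 'tool_rot': array([ 0.141,  0.99 , -0.001, -0.   ]), 'ft_force': array([0.169, 0.354, 0.537]), 'moment': array([ 0.   , -0.02 , -0.028]), 'grip_force': np.float64(0.0), 'grip_width': np.float64(0.087)}
scene [[395.6, 0.0, 264.0], [0.0, 395.6, 190.7], [0.0, 0.0, 1.0]] [[-0.499, 0.529, -0.686, 1.126], [0.866, 0.286, -0.41, 0.309], [-0.021, -0.799, -0.601, 0.598], [0.0, 0.0, 0.0, 1.0]]
jar_a [(array([179., 323.]), 0.93), (array([173., 186.]), 0.93), (array([158., 228.]), 0.91), (array([155., 159.]), 0.77), (array([174., 254.]), 0.57), (array([140., 240.]), 0.56)]
warmer [(array([214., 336.]), 0.85), (array([197., 343.]), 0.49)]
lever_top [(array([198., 340.]), 0.57)]
side [[492.3, 0.0, 253.3], [0.0, 492.3, 183.3], [0.0, 0.0, 1.0]] [[0.937, -0.261, 0.233, 0.295], [-0.349, -0.699, 0.625, -0.695], [-0.0, -0.666, -0.746, 0.88], [0.0, 0.0, 0.0, 1.0]]
jar_a [(array([307., 185.]), 0.95), (array([145., 220.]), 0.84), (array([236., 231.]), 0.81), (array([342., 303.]), 0.7), (array([287., 290.]), 0.67), (array([281., 232.]), 0.65)]
warmer [(array([174., 216.]), 0.85), (array([344., 304.]), 0.71)]
lever_top [(array([167., 222.]), 0.58)]
```

View pics/scene0.png

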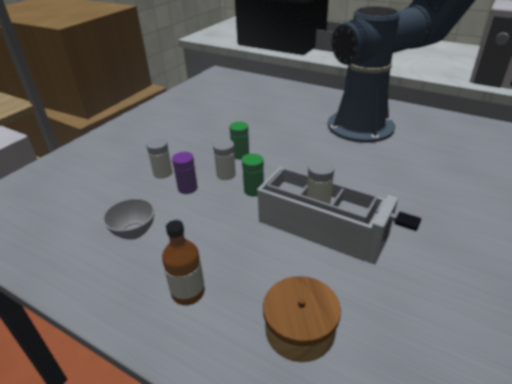

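View pics/side0.png

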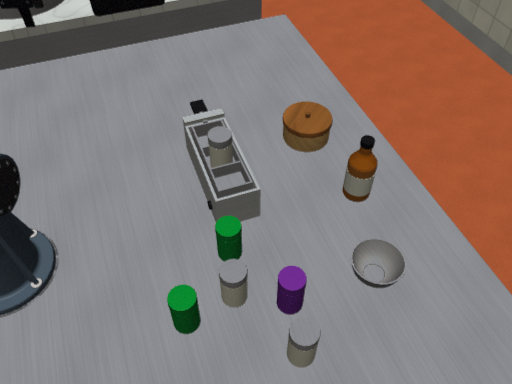

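```bash
cat > h.py <<'E'
import numpy as np,cv2
from rig import robot,vision
from scipy.optimize import minimize
from scipy.spatial.transform import Rotation as R
def cyl(x,y,z0=0,r=.0263,h=.095):
    a=np.linspace(0,2*np.pi,40);c=np.c_[x+r*np.cos(a),y+r*np.sin(a)]
    return np.vstack([np.c_[c,0*a+z0],np.c_[c,0*a+z0+h]])
def proj(K,T,P):
    p=(np.asarray(P)-T[:3,3])@T[:3,:3];p=p@K.T;return p[:,:2]/p[:,2:]
def ray(K,T,rc,z):
    d=T[:3,:3]@np.linalg.inv(K)@[rc[1],rc[0],1.];t=(z-T[2,3])/d[2];return T[:3,3]+t*d
def wristT(c,o):
    T=np.eye(4);T[:3,:3]=R.from_quat(o["tool_rot"]).as_matrix();T[:3,3]=o["position"];return T@c["hand_eye"]
def hullmask(uv):
    m=np.zeros((384,512),np.uint8);cv2.fillConvexPoly(m,cv2.convexHull(np.round(uv*16).astype(np.int32)),1,shift=4);return m>0
def iou(a,b):return (a&b).sum()/max(1,(a|b).sum())
def box(x,y,yaw):
    p=[]
    for s in(-.05,.05):
        p+=[(s,-.125,0),(s,-.125,.092),(s,.147,0),(s,.147,.105),(s,.125,.105)]
    c,s=np.cos(yaw),np.sin(yaw);p=np.array(p)
    return np.c_[x+c*p[:,0]-s*p[:,1],y+s*p[:,0]+c*p[:,1],p[:,2]]
def fit(views,f,x0,step):
    # views: list of K,T,mask
    cost=lambda v:-sum(iou(hullmask(proj(K,T,f(*v))),m) for K,T,m in views)
    s=np.vstack([x0]+[np.array(x0)+np.eye(len(x0))[i]*step[i] for i in range(len(x0))])
    r=minimize(cost,x0,method="Nelder-Mead",options=dict(initial_simplex=s,xatol=2e-4,fatol=1e-4))
    return r.x,-r.fun/len(views)
E
python3 - <<'E'
from h import *
D={}
for n in("scene","side"):
    c=vision.camera(n);K,T=c["K"],c["cam_to_world"];D[n]=(c,K,T)
    for l,z in(("jar_a",.0475),("oil_bottle",.08),("steamer",.04),("bowl",.03),("warmer",.05)):
        for d in vision.outline_of(n,l):
            if d["conf"]<.4: continue
            m=d["mask"];rc=d["point"];col=c["frame"][m].mean(0).round()
            p=ray(K,T,rc,z);s=""
            if l=="jar_a":
                zz=.066 if abs(p[0]-0)<0 else 0
                v,q=fit([(K,T,m)],cyl,p[:2],(.01,.01));s=(v.round(4),round(q,3))
                v,q=fit([(K,T,m)],lambda x,y:cyl(x,y,.066),p[:2],(.01,.01));s+=("rack",v.round(4),round(q,3))
            print(n,l,round(d["conf"],2),np.round(rc),col,p[:2].round(3),*s)
            if l=="warmer" and d["conf"]>.7 and m.sum()>3000:D[n+"w"]=(K,T,m)
print([k for k in D])
vs=[D[k] for k in D if k.endswith("w")]
if vs:
    for y0 in (-3,-2.4,-1.8,-1.2):
        print(fit(vs,box,[.45,-.05,y0],(.04,.04,.2)))
E
```

```text
scene jar_a 0.88 [171. 255.] [46. 82. 57.] [ 0.438 -0.127] [ 0.4545 -0.1218] 0.876 rack [ 0.5251 -0.077 ] 0.698
scene jar_a 0.78 [180. 319.] [92. 94. 94.] [0.398 0.027] [0.4027 0.0335] 0.855 rack [0.4796 0.0617] 0.791
scene jar_a 0.76 [171. 185.] [67. 48. 83.] [ 0.521 -0.282] [ 0.5246 -0.28  ] 0.866 rack [ 0.5883 -0.2148] 0.691
scene jar_a 0.65 [140. 239.] [44. 78. 54.] [ 0.326 -0.247] [ 0.3224 -0.2477] 0.753 rack [ 0.4095 -0.1903] 0.595
scene jar_a 0.63 [157. 228.] [90. 92. 92.] [ 0.418 -0.223] [ 0.4265 -0.2249] 0.944 rack [ 0.4994 -0.1674] 0.75
scene jar_a 0.62 [157. 162.] [92. 93. 94.] [ 0.496 -0.378] [ 0.5024 -0.3792] 0.941 rack [ 0.5678 -0.3062] 0.747
scene oil_bottle 0.87 [266. 180.] [76. 63. 52.] [ 0.796 -0.065]
scene steamer 0.56 [320. 300.] [110.  80.  50.] [0.765 0.156]
scene steamer 0.4 [198. 342.] [78. 80. 84.] [0.431 0.098]
scene bowl 0.96 [216. 128.] [91. 93. 95.] [ 0.704 -0.298]
scene bowl 0.68 [194. 337.] [78. 80. 84.] [0.406 0.079]
scene warmer 0.72 [216. 336.] [80. 82. 85.] [0.506 0.115]
side jar_a 0.87 [286. 293.] [ 78.  32. 100.] [ 0.534 -0.271] [ 0.5264 -0.2771] 
[... 484 characters left out ...]
 jar_a 0.62 [308. 186.] [11. 95. 35.] [ 0.33  -0.243] [ 0.327  -0.2449] 0.891 rack [ 0.3261 -0.2764] 0.767
side oil_bottle 0.73 [171. 359.] [88. 65. 42.] [ 0.78  -0.072]
side steamer 0.67 [262. 379.] [114. 114. 113.] [ 0.719 -0.278]
side bowl 0.84 [262. 379.] [115. 114. 114.] [ 0.725 -0.272]
side warmer 0.7 [174. 215.] [98. 99. 98.] [0.481 0.057]
['scene', 'scenew', 'side']
(array([ 0.50345455,  0.09888462, -3.10369786]), np.float64(0.8369576861274772))
(array([ 0.50267373,  0.09862532, -3.09619704]), np.float64(0.8361551650235748))
(array([ 0.50215127,  0.09693424, -3.12031476]), np.float64(0.8393030009680542))
(array([ 0.50056514,  0.07350834, -0.00999334]), np.float64(0.8518921270117442))
```

```bash
r='[-0.7,-0.7,-0.5,0.2045]'; python3 -m handwheel '[[-0.7,-0.7,-0.5,0.2045],[-0.7,-0.7,-0.5,0.2045],[-0.7,-0.7,-0.5,0.2045],[-0.7,-0.7,-0.5,0.2045],[-0.7,-0.7,-0.5,0.2045],[-0.7,-0.7,-0.5,0.2045],[-0.7,-0.7,-0.5,0.2045],[-0.7,-0.7,-0.5,0.2045],[-0.7,-0.7,-0.5,0.2045],[-0.7,-0.7,-0.5,0.2045],[-0.7,-0.7,-0.5,0.2045],[-0.7,-0.7,-0.5,0.2045]]' 100 20
```

```text
time: 2.0
position: [0.318, 0.3392, 0.3809]
tool_rot: [0.707, 0.707, 0.0, 0.0]
ft_force: [0.0, 0.2, 0.5]
grip_width: 0.0872
grip_force: 0.0
```

```bash
python3 -m handwheel '[[-0.9,0.4,0,0],[-0.9,0.4,0,0],[-0.9,0.4,0,0],[-0.9,0.4,0,0],[-0.9,0.4,0,0],[-0.9,0.4,0,0],[-0.9,0.4,0,0],[-0.9,0.4,0,0],[-0.9,0.4,0,0]]'
python3 - <<'E'
from h import *
o=robot.get_obs();c=vision.camera("wrist");T=wristT(c,o);K=c["K"]
print(o["position"],T.round(3).tolist(),K[0,0])
cv2.imwrite("pics/w1.png",c["frame"][...,::-1])
vs=[]
d=vision.outline_of("wrist","warmer")
print([(x["conf"],x["point"],x["mask"].sum()) for x in d])
for n in("scene","side"):
    cc=vision.camera(n);
    for x in vision.outline_of(n,"warmer")[:1]:
        print(n,x["conf"],x["mask"].sum());vs.append((cc["K"],cc["cam_to_world"],x["mask"]))
v,q=fit(vs,box,[.5,.07,0],(.02,.02,.1));print(v,q)
for k in vs: print(iou(hullmask(proj(k[0],k[1],box(*v))),k[2]))
E
```

```text
time: 2.75
position: [0.4393, 0.0678, 0.3803]
tool_rot: [0.708, 0.707, -0.0, -0.0]
ft_force: [-0.5, 0.8, -0.2]
grip_width: 0.087
grip_force: 0.0
[0.43930185 0.0678412  0.38033562] [[1.0, -0.001, -0.0, 0.439], [-0.001, -0.956, -0.293, 0.148], [-0.0, 0.293, -0.956, 0.535], [0.0, 0.0, 0.0, 1.0]] 278.56178295142456
[(0.77, [123.3, 293.0], np.int64(10993)), (0.49, [129.7, 294.6], np.int64(6428))]
scene 0.63 8281
side 0.89 4715
[ 0.50128681  0.07382717 -0.0175796 ] 0.8057797061071594
0.8538728574528097
0.757686554761509
```

View pics/w1.png

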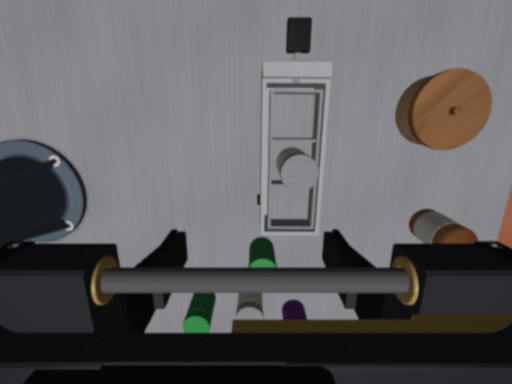

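Run:
```python
import cv2
i=cv2.imread("pics/w1.png")[10:245,240:350];cv2.imwrite("pics/w1c.png",cv2.resize(cv2.rotate(i,cv2.ROTATE_90_CLOCKWISE),None,fx=3.4,fy=3.4,interpolation=cv2.INTER_CUBIC))
```

```text
(no output)
```

View pics/w1c.png

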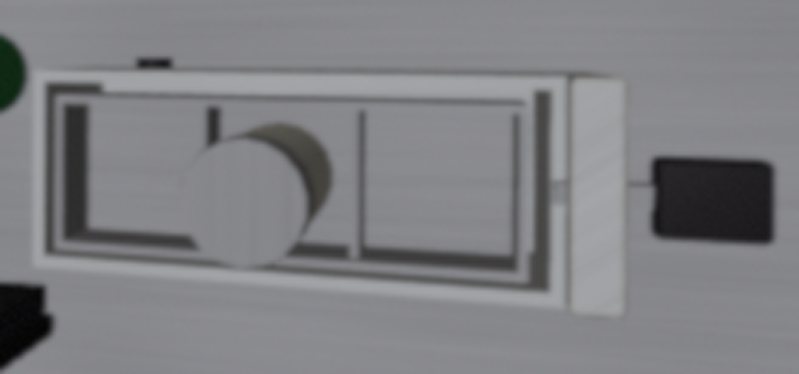

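Run:
```python
from h import *
from scipy.optimize import least_squares
o=robot.get_obs();c=vision.camera("wrist");T=wristT(c,o);K=c["K"]
L=[(626,78,-.05,.147,.105),(624,315,.05,.147,.105),(571,76,-.05,.125,.105),(573,313,.05,.125,.105),(36,72,-.05,-.125,.092),(36,265,.05,-.125,.092),(713,200,0,.180,.100)]
L=np.array(L);uv=np.c_[240+L[:,1]/3.4,10+234-L[:,0]/3.4]
def W(v,P):
    c,s=np.cos(v[2]),np.sin(v[2]);return np.c_[v[0]+c*P[:,0]-s*P[:,1],v[1]+s*P[:,0]+c*P[:,1],P[:,2]]
r=least_squares(lambda v:(proj(K,T,W(v,L[:,2:]))-uv).ravel(),[.5,.07,0],loss="soft_l1")
print(r.x);print((proj(K,T,W(r.x,L[:,2:]))-uv).round(1).tolist())
print("jarc",ray(K,T,(244-247/3.4,240+203/3.4),.161))
print(W(r.x,np.array([(0,-.071,.066),(0,0,.066),(0,.071,.066),(0,.18,.1)])).round(4).tolist())
```

```text
[0.49859229 0.07717442 0.00444988]
[[-0.6, -0.5], [1.0, -1.0], [-0.2, 0.3], [0.3, 1.0], [-0.5, 0.7], [0.5, 0.7], [-0.3, -0.5]]
jarc [0.49944094 0.0762711  0.161     ]
[[0.4989, 0.0062, 0.066], [0.4986, 0.0772, 0.066], [0.4983, 0.1482, 0.066], [0.4978, 0.2572, 0.1]]
```

```bash
python3 -m handwheel '[[-1,0.1,0,0],[-1,0.1,0,0],[-1,0.1,0,0],[-1,0.1,0,0],[-1,0.1,0,0],[-1,0.1,0,0],[-1,0.1,0,0],[-1,0.1,0,0]]' >/dev/null; python3 -m handwheel '[[-0.65,0,0.1,0],[-0.65,0,0.1,0],[-0.65,0,0.1,0],[-0.65,0,0.1,0],[-0.65,0,0.1,0],[-0.65,0,0.1,0]]'
python3 - <<'E'
from h import *
o=robot.get_obs();c=vision.camera("wrist");T=wristT(c,o);K=c["K"]
print(o["position"])
cv2.imwrite("pics/w2.png",c["frame"][...,::-1])
for d in vision.outline_of("wrist","jar_a"):
    m=d["mask"];p=ray(K,T,d["point"],.06)
    v,q=fit([(K,T,m)],cyl,p[:2],(.01,.01));print(round(d["conf"],2),np.round(d["point"]),c["frame"][m].mean(0).round(),v.round(4),round(q,2))
E
```

```text
time: 4.27
position: [0.4691, -0.4298, 0.3483]
tool_rot: [0.708, 0.707, -0.001, 0.0]
ft_force: [0.2, 0.8, 0.5]
grip_width: 0.087
grip_force: 0.0
[ 0.46907113 -0.42984781  0.34825565]
0.89 [136. 280.] [128. 129. 133.] [ 0.504  -0.3781] 0.95
0.68 [ 32. 153.] [ 48. 104.  59.] [ 0.3276 -0.2442] 0.94
0.66 [ 20. 224.] [111. 111. 113.] [ 0.4297 -0.2217] 0.95
```

View pics/w2.png

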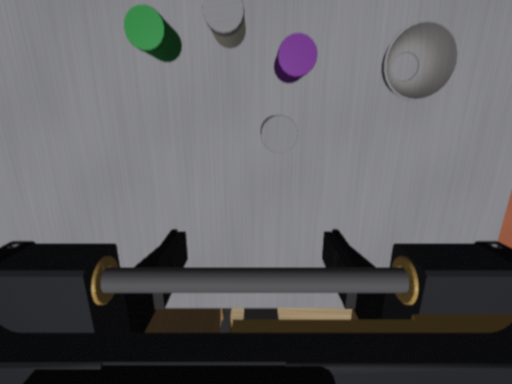

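```bash
python3 -m handwheel '[[0.173,0.116,0.2,0],[0.173,0.116,0.2,0],[0.173,0.116,0.4,0],[0.173,0.116,0.5,0],[0.173,0.116,0.6,0],[0.173,0.116,0.7,0],[0.173,0.116,0.8,0],[0.173,0.116,0.87,0],[0.173,0.116,0.925,0],[0.173,0.116,0.925,0],[0.173,0.116,0.925,0]]' 100 && python3 -m handwheel '[[0,0,0,0],[0,0,0,0],[0,0,0,0],[0,0,0,0],[0,0,0,0],[0,0,0,0]]' 0 25
```

```text
time: 5.28
position: [0.5044, -0.3709, 0.0732]
tool_rot: [0.706, 0.709, 0.0, -0.001]
ft_force: [-0.1, -0.3, 0.1]
grip_width: 0.087
grip_force: 0.0
time: 5.78
position: [0.5041, -0.3733, 0.0736]
tool_rot: [0.706, 0.708, -0.0, 0.0]
ft_force: [-0.8, 0.8, 0.6]
grip_width: 0.0549
grip_force: 0.0
```

```bash
python3 -m handwheel '[[0,0,0,0],[0,0,0,0],[0,0,0,0]]'
```

```text
time: 6.03
position: [0.504, -0.3734, 0.0734]
tool_rot: [0.706, 0.708, -0.0, 0.0]
ft_force: [-1.2, 0.3, 2.7]
grip_width: 0.0521
grip_force: 25.0
```

```bash
python3 -m handwheel '[[0,0,-0.06,0],[0,0,-0.16,0],[0,0,-0.28,0],[0,0,-0.4,0],[0.05,0,-0.52,0],[0.14,0,-0.62,0],[0.26,0,-0.68,0],[0.38,0,-0.7,0],[0.5,0,-0.7,0],[0.62,0,-0.7,0],[0.74,0,-0.7,0],[0.86,0,-0.7,0],[0.98,-0.01,-0.7,0]]' && python3 -m handwheel '[[0.12,0,0,0],[0.24,0,0,0],[0.36,0,0,0],[0.48,0,0,0],[0.58,0,0,0],[0.66,0,0,0],[0.72,0,0,0],[0.75,0,0,0],[0.76,0,0,0],[0.76,0,0,0],[0.76,0,0,0]]'
```

```text
time: 7.12
position: [0.4999, -0.0773, 0.2823]
tool_rot: [0.706, 0.708, -0.0, -0.001]
ft_force: [0.6, -0.0, -3.1]
grip_width: 0.052
grip_force: 25.0
time: 8.03
position: [0.4999, 0.148, 0.2827]
tool_rot: [0.707, 0.708, -0.001, 0.0]
ft_force: [0.5, 0.2, -3.1]
grip_width: 0.0527
grip_force: 25.0
```

Run:
```python
from h import *
o=robot.get_obs();print(o["position"])
for n in("scene","side"):
    c=vision.camera(n);K,T=c["K"],c["cam_to_world"]
    cv2.imwrite(f"pics/{n}1.png",c["frame"][...,::-1])
    uv=proj(K,T,[[.498,.148,.25]])[0]
    for d in vision.outline_of(n,"jar_a"):
        if np.hypot(*(np.array(d["point"])[::-1]-uv))>60: continue
        m=d["mask"];z0=.209;ys,xs=np.nonzero(m)
        # visible part: body below the fingers
        hs=[fit([(K,T,m)],lambda x,y,h=h:cyl(x,y,z0,.026,h),ray(K,T,d["point"],.24)[:2],(.01,.01))+(h,) for h in(.05,.06,.07,.08,.095)]
        b=max(hs,key=lambda t:t[1]);print(n,d["conf"],np.round(d["point"]),m.sum(),b)
```

```text
[0.49986553 0.14797822 0.28268942]
scene 0.85 [138. 364.] 1220 (array([0.49536535, 0.14227335]), np.float64(0.7320544554455446), 0.08)
side 0.74 [ 76. 206.] 1171 (array([0.50041221, 0.14195241]), np.float64(0.9127045985970382), 0.095)
```

View pics/scene1.png

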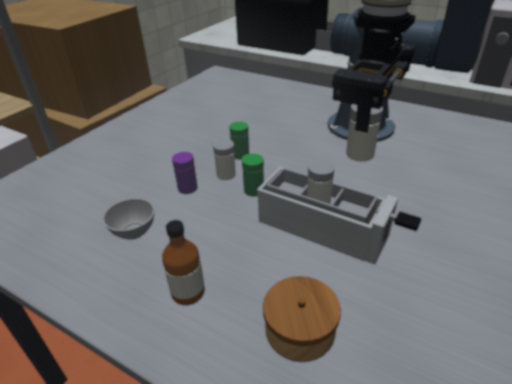

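```bash
python3 -m handwheel '[[0.018,-0.005,0.06,0],[0.018,-0.005,0.14,0],[0.018,-0.005,0.22,0],[0.018,-0.005,0.29,0],[0.018,-0.005,0.34,0],[0.018,-0.005,0.38,0],[0.018,-0.005,0.41,0],[0.018,-0.005,0.44,0],[0.018,-0.005,0.46,0],[0.018,-0.005,0.472,0],[0.018,-0.005,0.472,0],[0.018,-0.005,0.472,0]]'
```

```text
time: 9.23
position: [0.4988, 0.1542, 0.1417]
tool_rot: [0.706, 0.708, 0.0, 0.0]
ft_force: [0.2, 0.5, -2.1]
grip_width: 0.0519
grip_force: 25.0
```

```bash
python3 -m handwheel '[[0,0,0.003,0],[0,0,0.006,0],[0,0,0.008,0],[0,0,0.008,0]]'
```

```text
time: 9.57
position: [0.4987, 0.1543, 0.1394]
tool_rot: [0.706, 0.708, 0.0, 0.0]
ft_force: [0.6, 0.7, -2.4]
grip_width: 0.052
grip_force: 25.0
```

```bash
python3 -m handwheel '[[0,0,0.004,0],[0,0,0.006,0],[0,0,0.006,0]]'
```

```text
time: 9.82
position: [0.4987, 0.1544, 0.1387]
tool_rot: [0.706, 0.708, 0.0, 0.0]
ft_force: [-2.3, -0.7, 9.0]
grip_width: 0.0523
grip_force: 25.0
```

```bash
python3 -m handwheel '[[0,0,-0.002,0],[0,0,-0.002,0]]' && python3 -m handwheel '[[0,0,0,0],[0,0,0,0],[0,0,0,0],[0,0,0,0],[0,0,0,0],[0,0,0,0]]' 100 && python3 -m handwheel '[[0,0,-0.06,0],[0,0,-0.16,0],[0,0,-0.28,0],[0,0,-0.4,0],[0,0,-0.5,0],[0,0,-0.5,0]]'
python3 - <<'E'
from h import *
c=vision.camera("side");cv2.imwrite("pics/side2.png",c["frame"][60:260,130:330,::-1].repeat(3,0).repeat(3,1))
E
```

```text
time: 9.98
position: [0.4987, 0.1544, 0.1393]
tool_rot: [0.706, 0.708, 0.001, 0.0]
ft_force: [-2.9, -1.0, 6.7]
grip_width: 0.0524
grip_force: 25.0
time: 10.48
position: [0.4985, 0.1543, 0.1377]
tool_rot: [0.706, 0.708, -0.0, -0.0]
ft_force: [-0.6, -0.1, 0.1]
grip_width: 0.0826
grip_force: 0.0
time: 10.98
position: [0.5024, 0.1548, 0.2943]
tool_rot: [0.706, 0.708, 0.005, 0.004]
ft_force: [1.5, 0.8, -0.3]
grip_width: 0.0867
grip_force: 0.0
```

View pics/side2.png

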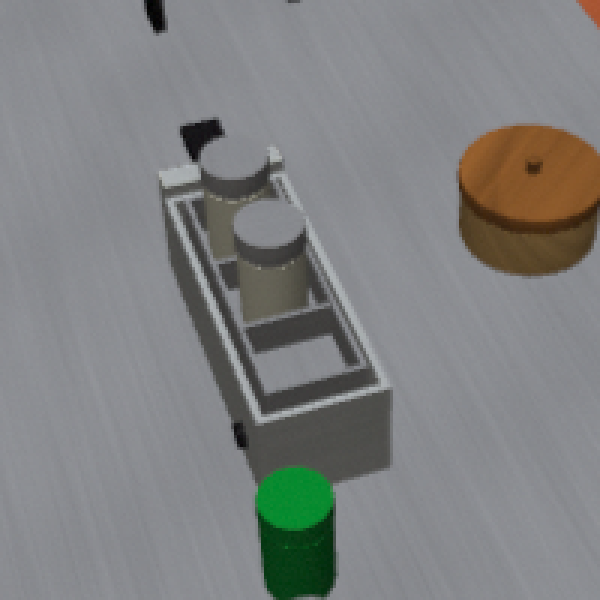

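```bash
python3 -m handwheel '[[-1,-0.2,0,0],[-1,-0.2,0,0],[-1,-0.2,0,0],[-1,-0.2,0,0],[-1,-0.2,0,0],[-1,-0.2,0,0],[-1,-0.2,0,0],[-1,-0.2,0,0]]' && python3 -m handwheel '[[-0.25,-0.03,0,0],[-0.25,-0.03,0,0],[-0.25,-0.03,0.1,0],[-0.25,-0.03,0.2,0],[-0.25,-0.03,0.3,0],[-0.25,-0.03,0.3,0],[-0.25,-0.03,0.3,0]]'
```

```text
time: 11.7
position: [0.4376, -0.1503, 0.2864]
tool_rot: [0.708, 0.706, -0.001, -0.0]
ft_force: [1.1, 0.5, -0.1]
grip_width: 0.0868
grip_force: 0.0
time: 12.28
position: [0.4286, -0.2197, 0.1958]
tool_rot: [0.706, 0.708, -0.0, -0.003]
ft_force: [-0.6, 0.2, -0.7]
grip_width: 0.0872
grip_force: 0.0
```

```bash
python3 -m handwheel '[[-0.01,0.005,0.1,0],[-0.01,0.005,0.2,0],[-0.01,0.005,0.29,0],[-0.01,0.005,0.36,0],[-0.01,0.005,0.4,0],[-0.01,0.005,0.408,0],[-0.01,0.005,0.408,0]]' && python3 -m handwheel '[[0,0,0,0],[0,0,0,0],[0,0,0,0],[0,0,0,0],[0,0,0,0],[0,0,0,0],[0,0,0,0],[0,0,0,0],[0,0,0,0]]' 0 25
```

```text
time: 12.87
position: [0.4325, -0.2242, 0.076]
tool_rot: [0.706, 0.708, 0.0, 0.0]
ft_force: [-0.5, 1.0, -0.6]
grip_width: 0.0871
grip_force: 0.0
time: 13.62
position: [0.4314, -0.2238, 0.0757]
tool_rot: [0.706, 0.708, -0.0, -0.0]
ft_force: [-1.7, -0.2, 5.2]
grip_width: 0.0526
grip_force: 24.9
```

```bash
python3 -m handwheel '[[0,0,-0.06,0],[0,0,-0.16,0],[0,0,-0.28,0],[0,0,-0.4,0],[0,0,-0.5,0],[0.06,0.02,-0.56,0],[0.16,0.05,-0.57,0],[0.27,0.08,-0.57,0],[0.38,0.11,-0.57,0],[0.49,0.15,-0.57,0],[0.59,0.18,-0.57,0],[0.67,0.2,-0.57,0],[0.73,0.215,-0.57,0],[0.76,0.22,-0.57,0],[0.77,0.225,-0.57,0],[0.77,0.225,-0.57,0],[0.77,0.225,-0.57,0]]'
python3 - <<'E'
from h import *
o=robot.get_obs();p=o["position"];print(p)
for n in("scene","side"):
    c=vision.camera(n);K,T=c["K"],c["cam_to_world"]
    uv=proj(K,T,[[.498,.008,p[2]-.03]])[0]
    for d in vision.outline_of(n,"jar_a"):
        if np.hypot(*(np.array(d["point"])[::-1]-uv))>40: continue
        m=d["mask"];z0=p[2]-.0757
        hs=[fit([(K,T,m)],lambda x,y,h=h:cyl(x,y,z0,.026,h),ray(K,T,d["point"],p[2]-.04)[:2],(.01,.01))+(h,) for h in(.06,.07,.08,.095)]
        print(n,d["conf"],np.round(d["point"]),m.sum(),max(hs,key=lambda t:t[1]))
E
```

```text
time: 15.03
position: [0.4987, 0.0065, 0.2462]
tool_rot: [0.707, 0.708, -0.0, 0.0]
ft_force: [-0.7, -0.0, -1.7]
grip_width: 0.0523
grip_force: 25.0
[0.49865946 0.00648732 0.24617641]
scene 0.9 [138. 300.] 1111 (array([0.49963987, 0.00682195]), np.float64(0.7688581314878893), 0.095)
side 0.86 [129. 202.] 280 (array([0.47241467, 0.05322623]), np.float64(0.29914529914529914), 0.06)
side 0.59 [132. 226.] 1215 (array([0.49821248, 0.00492856]), np.float64(0.8914159941305942), 0.095)
side 0.52 [156. 214.] 329 (array([ 0.47576253, -0.01490227]), np.float64(0.32703777335984097), 0.06)
```

```bash
python3 -m handwheel '[[0,0,0.05,0],[0,0,0.12,0],[0,0,0.18,0],[0,0,0.23,0],[0,0,0.27,0],[0,0,0.3,0],[0,0,0.325,0],[0,0,0.34,0],[0,0,0.344,0],[0,0,0.344,0],[0,0,0.344,0]]' && python3 -m handwheel '[[0,0,0.003,0],[0,0,0.005,0],[0,0,0.005,0]]'
```

```text
time: 16.15
position: [0.4992, 0.0072, 0.1437]
tool_rot: [0.706, 0.708, 0.0, 0.0]
ft_force: [-0.0, -0.3, -1.9]
grip_width: 0.0525
grip_force: 25.0
time: 16.4
position: [0.4989, 0.0073, 0.142]
tool_rot: [0.706, 0.708, 0.0, 0.0]
ft_force: [1.0, 0.5, -2.7]
grip_width: 0.0526
grip_force: 25.0
```

```bash
python3 -m handwheel '[[0,0,0.003,0],[0,0,0.005,0],[0,0,0.005,0]]'
```

```text
time: 16.65
position: [0.4989, 0.0072, 0.1412]
tool_rot: [0.706, 0.708, 0.0, 0.0]
ft_force: [-2.9, -0.3, 6.7]
grip_width: 0.0523
grip_force: 24.9
```

```bash
python3 -m handwheel '[[0,0,-0.002,0],[0,0,-0.002,0],[0,0,-0.002,0],[0,0,-0.002,0],[0,0,-0.002,0],[0,0,-0.002,0],[0,0,-0.06,0],[0,0,-0.16,0],[0,0,-0.28,0],[0,0,-0.4,0],[0,0,-0.5,0],[0,0,-0.5,0]]' 100 && python3 -m handwheel '[[0.84,-0.003,0,0],[0.84,-0.003,0,0],[0.84,-0.003,0,0],[0.84,-0.003,0,0],[0.84,-0.003,0,0],[0.84,-0.003,0,0],[0.84,-0.003,0.1,0],[0.84,-0.003,0.2,0],[0.84,-0.003,0.3,0],[0.84,-0.003,0.4,0],[0.84,-0.003,0.45,0],[0.84,-0.003,0.45,0]]' 0 25
python3 - <<'E'
from h import *
for n in("scene","side"):
    c=vision.camera(n);cv2.imwrite(f"pics/{n}3.png",c["frame"][...,::-1])
a=cv2.imread("pics/scene3.png")[110:270,240:440];b=cv2.imread("pics/side3.png")[60:220,130:330]
cv2.imwrite("pics/both3.png",cv2.resize(np.hstack([a,b]),None,fx=2,fy=2,interpolation=cv2.INTER_CUBIC))
print(robot.get_obs()["position"])
E
```

```text
time: 17.65
position: [0.5026, 0.0066, 0.2965]
tool_rot: [0.706, 0.708, 0.004, 0.006]
ft_force: [1.4, -0.2, -0.3]
grip_width: 0.0869
grip_force: 0.0
time: 18.65
position: [0.4939, 0.2583, 0.1507]
tool_rot: [0.706, 0.708, -0.004, -0.002]
ft_force: [-0.2, 0.2, -0.3]
grip_width: 0.0151
grip_force: 0.0
[0.49698151 0.25915022 0.15448961]
```

View pics/both3.png

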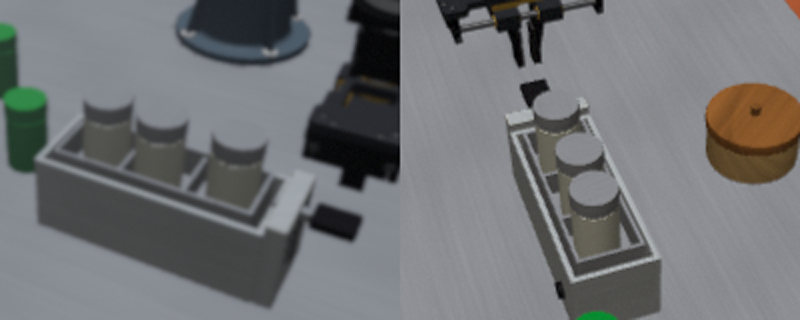

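```bash
python3 -m handwheel '[[0,0,0.04,0],[0,0,0.09,0],[0,0,0.12,0],[0,0,0.135,0],[0,0,0.135,0],[0,0,0.135,0],[0,0,0.135,0]]' 0; python3 -m handwheel '[[0,0,0.006,0],[0,0,0.012,0],[0,0,0.018,0],[0,0,0.018,0],[0,0,0.018,0]]'
```

```text
time: 19.33
position: [0.498, 0.2595, 0.1156]
tool_rot: [0.706, 0.708, 0.001, 0.0]
ft_force: [-0.4, -0.1, 0.1]
grip_width: 0.0004
grip_force: 0.0
time: 19.75
position: [0.4972, 0.2592, 0.1092]
tool_rot: [0.706, 0.708, -0.0, -0.0]
ft_force: [-0.7, 0.2, 0.2]
grip_width: 0.0009
grip_force: 0.0
```

```bash
python3 -m handwheel '[[0,0,0.012,0],[0,0,0.012,0]]'; python3 -m handwheel '[[0,0,0.012,0],[0,0,0.024,0],[0,0,0.036,0],[0,0,0.048,0],[0,0,0.06,0],[0,0,0.072,0],[0,0,0.084,0],[0,0,0.084,0],[0,0,0.084,0]]'
```

```text
time: 19.92
position: [0.4977, 0.2594, 0.1062]
tool_rot: [0.706, 0.708, 0.0, 0.0]
ft_force: [-0.7, 0.1, 6.9]
grip_width: 0.0005
grip_force: 3.4
time: 20.67
position: [0.4976, 0.2594, 0.0815]
tool_rot: [0.706, 0.708, 0.0, 0.0]
ft_force: [-0.5, 0.2, 5.9]
grip_width: 0.0007
grip_force: 3.1
```

```bash
python3 -m handwheel '[[0,0,0.01,0],[0,0,0.02,0],[0,0,0.028,0],[0,0,0.028,0]]'; python3 -m handwheel '[[0,0,0.01,0],[0,0,0.018,0],[0,0,0.023,0],[0,0,0.023,0],[0,0,0.023,0],[0,0,0.023,0]]'
python3 - <<'E'
from h import *
o=robot.get_obs();print(o["position"],o["ft_force"])
b=[]
for n,s in(("scene",(slice(150,270),slice(350,450))),("side",(slice(60,180),slice(150,250)))):
    c=vision.camera(n);b.append(c["frame"][s][...,::-1]);print(n,proj(c["K"],c["cam_to_world"],[[.4978,.2572,.1],[.4978,.2572,.058]]).round())
cv2.imwrite("pics/press.png",cv2.resize(np.hstack(b),None,fx=4,fy=4,interpolation=cv2.INTER_CUBIC))
E
```

```text
time: 21.0
position: [0.4976, 0.2594, 0.0739]
tool_rot: [0.706, 0.708, 0.001, 0.0]
ft_force: [-2.7, -1.5, 9.5]
grip_width: 0.0007
grip_force: 5.2
time: 21.5
position: [0.4976, 0.2594, 0.0668]
tool_rot: [0.706, 0.708, 0.001, 0.0]
ft_force: [-1.8, -1.0, 11.2]
grip_width: -0.0
grip_force: 5.5
[0.49764882 0.25943654 0.06678819] [-1.81323991 -0.9566226  11.24279053]
scene [[411. 217.]
 [407. 233.]]
side [[196. 104.]
 [197. 117.]]
```

View pics/press.png

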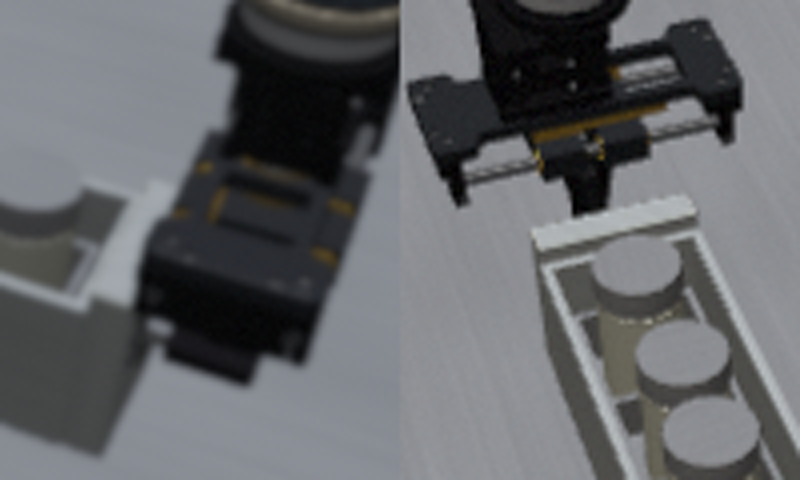

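```bash
python3 -m handwheel '[[0,0,0.003,0],[0,0,0.003,0],[0,0,0.003,0],[0,0,0.003,0],[0,0,0.003,0],[0,0,0.003,0]]'
```

```text
time: 22.1
position: [0.4977, 0.2594, 0.0661]
tool_rot: [0.706, 0.708, 0.001, 0.0]
ft_force: [-2.9, -0.4, 12.3]
grip_width: 0.0003
grip_force: 6.3
```

Travel is about 0.042 m and the force of 12 N is in the expected range, so the lever is at the third notch. I'm handing in.

```bash
python3 -c "
from rig import job;print(job.hand_in())"
```

```text
the job is handed in; nothing more can be done
None
```

I handed the job in at about 22 s with both jars standing upright in the two end cells, and the arm holding the lever down at the third notch: about 42 mm of travel (from the arm's own position reading, as the gripper hid the notch marks) and 12 N.

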